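# Tip the barrow of empty sample tins into the crate

### The arm

A 6-joint arm with a two-finger parallel gripper is mounted at the origin on the work surface. World frame = base frame: x ahead of the robot, y to its left, z up, the work surface at z = 0. Lengths are in m, angles in degrees, forces in N, time in s.
With the tool pointing down it reaches from about 0.15 to 0.775 m from the base axis. Payload 6.1 kg.
Tool frame: the origin (TCP) lies on the centre line of the jaws, within the pads' length; the fingertips stand ahead of it and the grasp point (between the pads) lies 5 mm behind it (arm.tip_extent is the y of the fingertips in the tool frame, in m); y points along the fingers, x is the direction in which the jaws open and shut, and the axes are right-handed (so a half turn about y gives the same grasp; the last joint's range is limited). The gripper opens to 85 mm and grips with 20 to 120 N. Pads are 22 mm wide; open, the fingers measure 114 mm over their backs; the gripper's body (76 mm by 85 mm) begins 54 mm behind the grasp point. The pads swing forward as they close: fully open they stand 13 mm farther back than shut.
Start: joints at [-72.651, 7.208, -2.269, 80.523, 0, 90], TCP at [0.157, -0.501, 0.245] pointing down, gripper open.
Joint ranges: [-155.77, 155.77], [-54.66, 111.73], [-72.52, 77.12], [-102.08, 115.82], [-83.92, 84.16], [-180, 180]. Speed limits (degrees/s): [136.94, 136.94, 172.46, 180, 180, 180].

### API

Orientations are given as [roll, pitch, yaw] about the fixed x, y, z axes, in that order (R = Rz(yaw) Ry(pitch) Rx(roll)).
In Python, from station import arm gives the robot as it stands. The module is installed in compiled form; this text tells all that it offers.
- The arm moves only by the tool servo_tool, never from a script. Its argument "commands" is a list of rows, each a list of 3 entries, a list of its own where there are three numbers: the shift along the world's x, y, z in m, then the turn about the world's z in rad, then the finger opening in m, from 0 to 0.0854. A call has 1 to 20 rows; each row is the pose to reach, as a shift and turn from the pose commanded when the call began; what a row does not reach only later rows make up. A row lasts 1/10 s, in which the tool goes at most 50 mm and 8.59 degrees, less where a joint would pass 70% of its speed; a pose out of reach is approached as far as the arm can. A call with a gripper value outside its range is refused whole. The fingers move at their own pace and stop on an object; "grip_force" is the grip in N (left out, the last holds). Time passes only in rows, so rows that repeat a pose let the fingers close. It gives the time, the measured TCP pose, the force and the opening at its end, in the units of the state.
- arm.get_state(): the state, without advancing time (a new reading comes with each control period).
- arm.snapshot(name): name is "side" or "top" or "wrist"; returns a dict with "pixels" (480x640x3 uint8, red, green, blue), "K" (3x3 intrinsics, pixels), "rvec" (rotation vector, rad) and "tvec" (3), from world to camera coordinates, as OpenCV has them; the wrist camera has in their place "tool_from_camera" (4x4, takes a point from camera to tool coordinates, whose origin is the TCP and whose axes are the tool frame's). Camera axes: x right, y down, z forward; pixel columns grow to the right and rows downward; lengths in m; the calibration is good to about 2 mm. A picture is of the moment at which its call begins: read the wrist's pose just before it. There is no depth.
- arm.sign_off(): hands the job in, once; it reports no verdict.
The state is a dict: "t": time; "joints": joint angles; "dq": joint speeds; "joint_torque": joint torques, N m; "position": TCP position; "tcp_rot": TCP orientation; "contact_force": force on the tool from outside, world axes, zero at the start; "moment": the same for the moment, N m; "opening": finger opening in m.
Only numpy, scipy, OpenCV 4.12 (cv2) and the standard library are available. Lean on these libraries where they do the work, as an engineer would, in place of code of your own. Each camera call takes 0.05 s, during which the arm holds its last target.

### The job

Wheel the little tip barrow forward until both its wheels touch the low wall of the plywood crate, meeting it softly and without lifting the wheels off the table. Then lift the handle so that the barrow tips forward over its wheels and all three empty tins roll out into the crate, and lower the barrow gently back onto its feet and let go. Leave the bowl, the tumbler and the mug where they are.

Things in the scene. Friction and masses are not known exactly. Their poses are not given: they have to be found in the camera images.
- crate: Fixed open plywood crate, 260 mm long (x), 200 wide (y); walls 6 thick, floor 4 thick. Side and far walls 75 high; the wall nearest the barrow is low, 32 high. Origin on the table at the middle of the outer face of that low wall; x level, pointing into the crate (the way the barrow is wheeled and tipped), z up.
- barrow: Loose grey steel tip barrow, 0.6 to 0.9 kg, free to roll and tip: open skip 175 long, 120 wide, 55 deep, floor 70 above the table, on two free-turning wheels 60 in diameter and two feet 105 behind the axle. Origin on the table midway under the axle (standing); x forward to the lip, y left, z up. It starts 40 to 90 mm short of the crate, up to 0.1 rad askew and 15 mm to one side.
- lip (a point): Middle of the skip's open, sloping front lip, 51 mm ahead of the axle and 87 mm above the table; it overhangs the crate's low wall when the wheels touch that wall. Tipping the barrow 0.9 to 1.1 rad about the axle empties it; beyond about 1.15 rad the lip strikes the crate floor. Axes as the barrow's.
- handle (a point): Middle of the handle: a round wooden sleeve 18 mm thick, 88 mm long, along the barrow's y, 210 mm behind the axle, 140 mm above the table when standing. It turns freely on its rod, so a hand that pinches it from above (fingers before and behind it) need not turn as the barrow tips. Two thin arms hold the rod 50 mm either side of the middle; it is 76 mm clear of the skip. Axes as the barrow's.
- hub_left (a point): Centre of the left wheel, on the axle: 54 mm to the left of the barrow's middle, 30 mm above the table. Wheel radius 30 mm, so at the wall it lies 30 mm short of the crate's origin along the crate's x. Axes as the barrow's.
- hub_right (a point): Centre of the right wheel, as the left one but 54 mm to the right.
- tin0: Empty aluminium sample tin, a plain closed cylinder 40 mm in diameter and 95 mm long, about 60 g, lying loose across the barrow. Origin at its centre; y along its axis.
- tin1: Second tin, just like the first, lying behind it in the barrow.
- tin2: Third tin, just like the others, rearmost in the barrow.
- bowl: White cupping bowl, 104 mm across and 55 mm high, origin under its base. To be left alone.
- tumbler: Glass tumbler, 70 mm across and 100 mm high, origin under its base. To be left alone.
- mug: White mug with a handle, 80 mm across and 90 mm high, origin under its base. To be left alone.
Mind the look-alikes: they are no part of the job. What is shaped like the tin2 but purple is not meant.

How it is judged (in metres and radians):
On the way, in this order (a step that is already met when the one before it is completed fails the run):
1. both wheels are up against the crate's low wall (within 7 mm), the barrow not yet tipped (x of each of hub_left, hub_right in the frame of crate above -0.037 m and angle between barrow's own z axis and vertical below 0.3 rad), for 0.2 s.
2. the barrow is tipped forward by more than 0.5 rad with its handle high and its wheels still within 20 mm of the wall (angle between barrow's own z axis and vertical above 0.5 rad and height (world z) of handle above 0.2 m and x of each of hub_left, hub_right in the frame of crate above -0.05 m), for 0.2 s.
3. the barrow is back on its feet (angle between barrow's own z axis and vertical below 0.05 rad and height (world z) of each of hub_left, hub_right below 0.036 m), for 0.2 s.
At the end, for the whole second after the job is handed in: The barrow stands at rest on its wheels and feet (within 0.05 rad of level), let go, and all three tins lie at rest inside the crate (all of step 3 and linear speed of barrow below 0.03 m/s and x of tin0 in the frame of crate between 0.006 and 0.254 m and y of tin0 in the frame of crate between -0.094 and 0.094 m and z of each of tin0, tin1, tin2 in the frame of crate below 0.075 m and linear speed of each of tin0, tin1, tin2 below 0.05 m/s and x of tin1 in the frame of crate between 0.006 and 0.254 m and y of tin1 in the frame of crate between -0.094 and 0.094 m and x of tin2 in the frame of crate between 0.006 and 0.254 m and y of tin2 in the frame of crate between -0.094 and 0.094 m); the robot touches nothing.
It fails at once if a barrow wheel lifted more than 25 mm off the table (carried instead of wheeled) (height (world z) of any of hub_left, hub_right above 0.055 m).
It fails at once if the barrow dropped (turning faster than 3 rad/s) (angular speed of barrow above 3 rad/s).
It fails at once if the barrow rammed or forced against the crate (over 30 N) (contact force between barrow and crate above 30 N).
It fails at once if the bowl, tumbler or mug moved more than 20 mm (distance of any of bowl, tumbler, mug from where it was at the start of the episode above 0.02 m).
It also fails if it takes over 58 s, if anything falls off the work surface, if the arm or the gripper's body presses on something with over 40 N, if the wrist force passes 120 N, or if a joint passes its speed limit or range.

## Working session

There is one attempt and no reset: what is moved stays moved. The work goes in short steps, Python scripts to look and compute and a tool call to move; the robot and the scene stay as the last step left them, time stands still between calls to the robot, and variables do not carry over. Pictures are saved under pics/ and viewed, and the job is handed in when it is done.

Besides the shell and the picture viewer there is one more tool, called after "Call:" as name([rows], argument=value, ...), one row to a line, values as JSON. servo_tool: Moves the arm, as the interface text tells. Its arguments: {"type":"object","properties":{"commands":{"type":"array"},"grip_force":{"type":"number"}},"required":["commands"]}

```bash
mkdir -p pics
python3 - <<'E'
from station import arm
import cv2,json
s=arm.get_state();print(s)
print(arm.tip_extent)
for n in("side","top","wrist"):
    d=arm.snapshot(n);cv2.imwrite(f"pics/{n}0.png",d["pixels"][:,:,::-1]);print(n,{k:v for k,v in d.items() if k!="pixels"})
E
```

```text
{'t': 0.0, 'joints': array([-7.26519787e+01,  7.24352026e+00, -2.32734281e+00,  8.05246114e+01,
        7.11376552e-04,  9.00005794e+01]), 'dq': array([ 0.05819105,  0.12928698,  0.03512316,  0.08382523,  0.01019281,
       -0.01248814]), 'joint_torque': array([-1.07787280e-03, -4.35921335e+01,  3.52920413e+01,  1.76381716e-02,
        6.69514202e-05,  6.75385806e-06]), 'position': array([ 0.15642744, -0.50074038,  0.24450037]), 'tcp_rot': array([-89.99928959,   0.09547452, -72.65255814]), 'contact_force': array([-0.17149214,  0.48145629,  0.10542316]), 'moment': array([-0.02000176, -0.00166018,  0.04717498]), 'opening': 0.08573876971664285}
0.014
side {'K': array([[488.53962421,   0.        , 323.87327336],
       [  0.        , 488.53962421, 242.84679675],
       [  0.        ,   0.        ,   1.        ]]), 'rvec': array([ 2.15416067, -0.75333081,  0.33472897]), 'tvec': array([-0.43211508,  0.33187039,  0.57961125])}
top {'K': array([[580.45062264,   0.        , 319.26421984],
       [  0.        , 580.45062264, 241.6516654 ],
       [  0.        ,   0.        ,   1.        ]]), 'rvec': array([ 2.15557062, -2.16897795,  0.1400194 ]), 'tvec': array([0.01751022, 0.55414827, 1.04746841])}
wrist {'K': array([[394.19193211,   0.        , 320.4363033 ],
       [  0.        , 394.19193211, 244.33619941],
       [  0.        ,   0.        ,   1.        ]]), 'tool_from_camera': array([[ 9.99999219e-01,  1.05965006e-03,  6.62099878e-04,
         5.78981060e-04],
       [-3.17571338e-04, -2.96950275e-01,  9.54892891e-01,
        -1.29153488e-01],
       [ 1.20846305e-03, -9.54892356e-01, -2.96949707e-01,
         7.59454042e-02],
       [ 0.00000000e+00,  0.00000000e+00,  0.00000000e+00,
         1.00000000e+00]])}
```

View pics/top0.png

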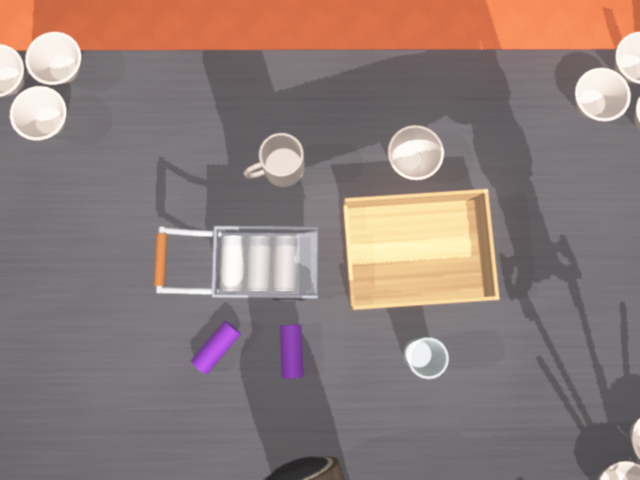

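View pics/side0.png

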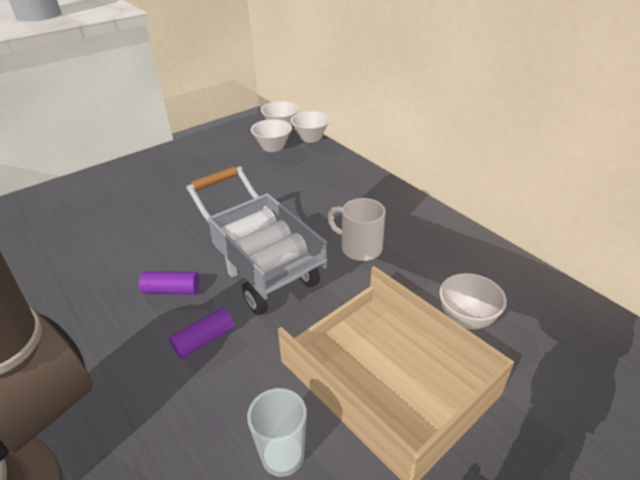

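View pics/wrist0.png

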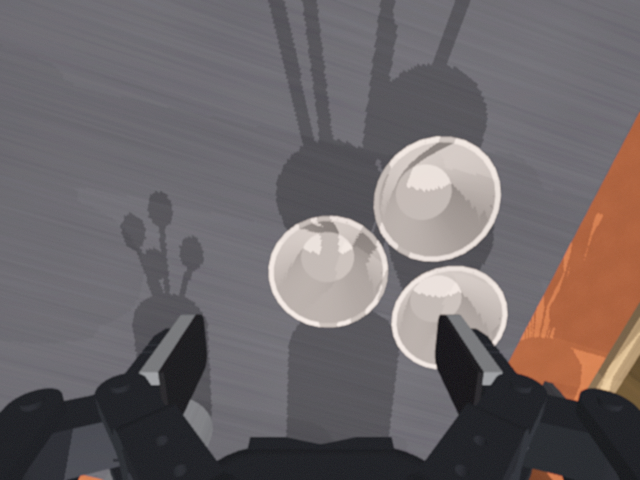

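```bash
cat > h.py <<'E'
import numpy as np,cv2
def ray(d,uv,z):
    R,_=cv2.Rodrigues(d["rvec"]);c=-R.T@d["tvec"]
    p=cv2.undistortPoints(np.array([[uv]],float),d["K"],None).ravel()
    v=R.T@np.array([p[0],p[1],1.]);return c+v*(z-c[2])/v[2]
def proj(d,X):
    return cv2.projectPoints(np.array(X,float).reshape(-1,1,3),d["rvec"],d["tvec"],d["K"],None)[0].reshape(-1,2)
def orange(img,box):
    hsv=cv2.cvtColor(img,cv2.COLOR_RGB2HSV)
    m=cv2.inRange(hsv,(5,150,80),(16,255,255));k=np.zeros_like(m);x0,y0,x1,y1=box;k[y0:y1,x0:x1]=m[y0:y1,x0:x1]
    n,l,s,c=cv2.connectedComponentsWithStats(k);i=1+np.argmax(s[1:,4]);return c[i],cv2.minAreaRect(np.argwhere(l==i)[:,::-1].astype(np.float32)),s[i]
def tri(a,ua,b,ub):
    P=[]
    for d in(a,b):
        R,_=cv2.Rodrigues(d["rvec"]);P.append(d["K"]@np.c_[R,d["tvec"]])
    X=cv2.triangulatePoints(P[0],P[1],np.array(ua,float).reshape(2,1),np.array(ub,float).reshape(2,1)).ravel();return X[:3]/X[3]
E
python3 - <<'E'
from station import arm
from h import *
t=arm.snapshot("top");s=arm.snapshot("side")
a=orange(t["pixels"],(120,200,200,320));b=orange(s["pixels"],(170,150,260,210))
print(a,b)
print("handle tri",tri(t,a[0],s,b[0]),"plane",ray(t,a[0],.14+.004))
bx=cv2.boxPoints(a[1]);print([ray(t,p,.145).round(4) for p in bx])
I=cv2.resize(t["pixels"][170:330,140:340],None,fx=4,fy=4,interpolation=2)[:,:,::-1];cv2.imwrite("pics/z1.png",cv2.resize(I,(750,600)))
cv2.imwrite("pics/z2.png",cv2.resize(t["pixels"][175:325,330:530],None,fx=4,fy=4,interpolation=2)[:,:,::-1])
E
```

```text
(array([159.96514745, 259.26809651]), ((159.99998474121094, 259.5), (7.764709949493408, 49.312721252441406), 2.6025619506835938), array([156, 235,   9,  50, 373], dtype=int32)) (array([214.94407895, 178.10197368]), ((214.8941650390625, 178.0839385986328), (7.6037821769714355, 43.828548431396484), 70.01689147949219), array([193, 168,  44,  22, 304], dtype=int32))
handle tri [0.51432618 0.28116199 0.13768509] plane [0.5128017  0.27985844 0.144     ]
[array([0.4718, 0.2867, 0.145 ]), array([0.5539, 0.2852, 0.145 ]), array([0.5532, 0.2723, 0.145 ]), array([0.4712, 0.2739, 0.145 ])]
```

View pics/z1.png

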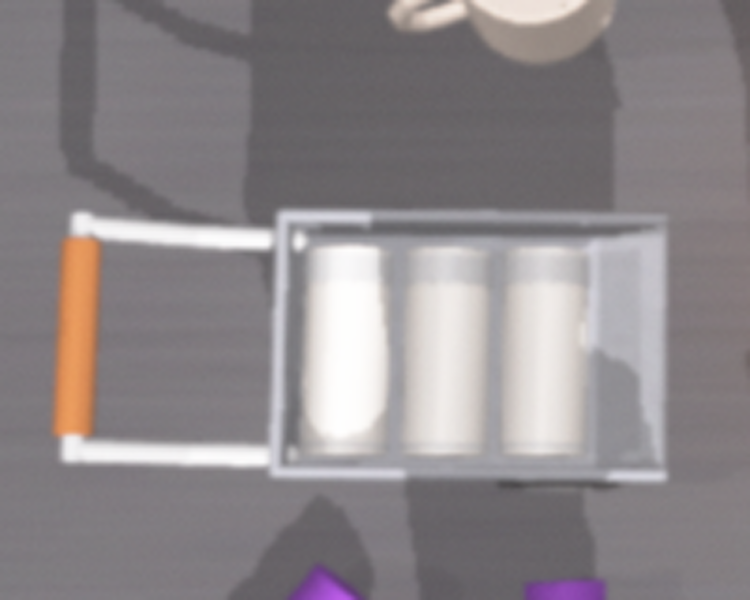

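View pics/z2.png

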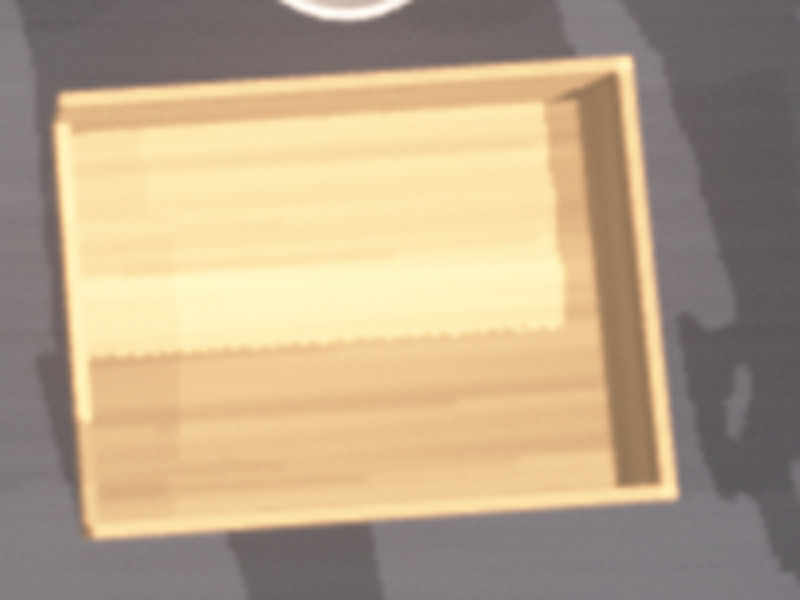

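Run:
```python
from station import arm
from h import *
t=arm.snapshot("top")
f=lambda x,y:(330+x/4-.4,175+y/4-.4)
C=[ray(t,f(*p),.075)[:2] for p in[(58,94),(632,57),(678,497),(92,538)]]
for c in C:print(c.round(4))
print("len",[np.linalg.norm(C[i]-C[(i+1)%4]).round(4) for i in range(4)])
o=(C[0]+C[3])/2;dx=(C[1]+C[2]-C[0]-C[3]);dx/=np.linalg.norm(dx);dy=C[0]-C[3];dy/=np.linalg.norm(dy)
print("origin",o,"xdir deg",np.degrees(np.arctan2(dx[1],dx[0])),"from low wall y",np.degrees(np.arctan2(-dy[0],dy[1]))if 0 else np.degrees(np.arctan2(dy[1],dy[0]))-90)
L=[ray(t,f(*p),.032)[:2] for p in[(57,120),(85,500)]];print("low wall",[l.round(4) for l in L],[((l-o)@dx).round(4) for l in L])
g=lambda x,y:(140+x/3.75-.4,170+y/3.75-.4)
l1=ray(t,g(667,218),.115);l2=ray(t,g(665,478),.115);print("lip side tops?",l1,l2)
for z in(.087,.125):print(z,ray(t,g(666,348),z))
h=ray(t,(159.97,259.27),.144);print("handle",h)
r1=ray(t,g(277,212),.125);r2=ray(t,g(270,475),.125);q1=ray(t,g(668,218),.125);q2=ray(t,g(667,480),.125)
for p in(r1,r2,q1,q2):print(p.round(4))
ar=(r1+r2)/2;aq=(q1+q2)/2;v=aq-h;print("head rim",np.degrees(np.arctan2(v[1],v[0])),np.degrees(np.arctan2(*( (aq-ar)[1::-1]))),"axes",np.degrees(np.arctan2(*((r1-r2)[1::-1])))-90)
for n,p in zip(("t2","t1","t0"),[(345,350),(445,350),(543,350)]):print(n,ray(t,g(*p),.1))
```

```text
[ 0.6283 -0.031 ]
[ 0.644  -0.2918]
[ 0.4452 -0.3039]
[ 0.4288 -0.0437]
len [np.float64(0.2612), np.float64(0.1992), np.float64(0.2607), np.float64(0.1998)]
origin [ 0.52854549 -0.03734909] xdir deg -86.47835013211049 from low wall y -86.36795886285022
low wall [array([ 0.6244, -0.0326]), array([ 0.4465, -0.0435])] [np.float64(0.0012), np.float64(0.0011)]
lip side tops? [0.568536   0.01768173 0.115     ] [0.44934388 0.019337   0.115     ]
0.087 [0.51091651 0.0183929  0.087     ]
0.125 [0.50764598 0.01855912 0.125     ]
handle [0.51279847 0.27985031 0.144     ]
[0.5708 0.1953 0.125 ]
[0.4516 0.1966 0.125 ]
[0.5671 0.0173 0.125 ]
[0.4482 0.0185 0.125 ]
head rim -91.13167088533196 -91.14799790109639 axes -90.62253156574633
t2 [0.50976272 0.16720267 0.1       ]
t1 [0.5094839  0.12089875 0.1       ]
t0 [0.50921047 0.07549041 0.1       ]
```

Candidates: the handle is the orange sleeve at top-view (160,259). The only other orange is the strip at v<50, which is part of the room. The white tins in the skip at (231,263), (258,263) and (286,263) are the ones meant. The purple cylinders at (216,348) and (291,352) are decoys. The close crop confirms the sleeve between its two arms and three white tins.

The measurements agree with the given sizes: crate 261x199 mm, lip 51 mm ahead of the axle. The crate origin is (0.5285,-0.0375) with heading -86.4°. The handle is at (0.513,0.280) with heading about -91°, and the wheels are about 78 mm short of the wall.

Next I move above the handle.

Call:
servo_tool([
  [[0.356,0.781,0.005],-0.32,0.085],
  [[0.356,0.781,0.005],-0.32,0.085],
  [[0.356,0.781,0.005],-0.32,0.085],
  [[0.356,0.781,0.005],-0.32,0.085],
  [[0.356,0.781,0.005],-0.32,0.085],
  [[0.356,0.781,0.005],-0.32,0.085],
  [[0.356,0.781,0.005],-0.32,0.085],
  [[0.356,0.781,0.005],-0.32,0.085],
  [[0.356,0.781,0.005],-0.32,0.085],
  [[0.356,0.781,0.005],-0.32,0.085],
  [[0.356,0.781,0.005],-0.32,0.085],
  [[0.356,0.781,0.005],-0.32,0.085],
  [[0.356,0.781,0.005],-0.32,0.085],
  [[0.356,0.781,0.005],-0.32,0.085],
  [[0.356,0.781,0.005],-0.32,0.085],
  [[0.356,0.781,0.005],-0.32,0.085],
  [[0.356,0.781,0.005],-0.32,0.085],
  [[0.356,0.781,0.005],-0.32,0.085],
  [[0.356,0.781,0.005],-0.32,0.085],
  [[0.356,0.781,0.005],-0.32,0.085],
])

```text
t: 2.3
position: [0.5024, 0.0359, 0.2501]
tcp_rot: [-90.1, 2.2, -87.1]
contact_force: [0.3, -0.2, 0.0]
opening: 0.0849
```

Run:
```python
from station import arm
from h import *
s=arm.get_state();print(s["t"],s["position"],s["tcp_rot"],s["contact_force"])
w=arm.snapshot("wrist");cv2.imwrite("pics/w1.png",w["pixels"][:,:,::-1])
a=orange(w["pixels"],(0,0,640,480));print(a)
from scipy.spatial.transform import Rotation as Ro
R=Ro.from_euler("xyz",s["tcp_rot"],degrees=True).as_matrix()
T=w["tool_from_camera"];
def wr(uv,z):
    p=cv2.undistortPoints(np.array([[uv]],float),w["K"],None).ravel()
    v=R@T[:3,:3]@np.array([p[0],p[1],1]);c=s["position"]+R@T[:3,3];return c+v*(z-c[2])/v[2]
print(wr(a[0],.144))
for p in cv2.boxPoints(a[1]):print(wr(p,.144).round(4))
```

```text
2.3 [0.50243836 0.03586198 0.25008259] [-90.07416009   2.16219613 -87.06942786] [ 0.34104993 -0.16681472  0.04400977]Traceback (most recent call last):
  File "<stdin>", line 5, in <module>
  File "h.py", line 11, in orange
    n,l,s,c=cv2.connectedComponentsWithStats(k);i=1+np.argmax(s[1:,4]);return c[i],cv2.minAreaRect(np.argwhere(l==i)[:,::-1].astype(np.float32)),s[i]
                                                    ~~~~~~~~~^^^^^^^^^
    return _wrapfunc(a, 'argmax', axis=axis, out=out, **kwds)
    return bound(*args, **kwds)
ValueError: attempt to get argmax of an empty sequence
```

View pics/w1.png

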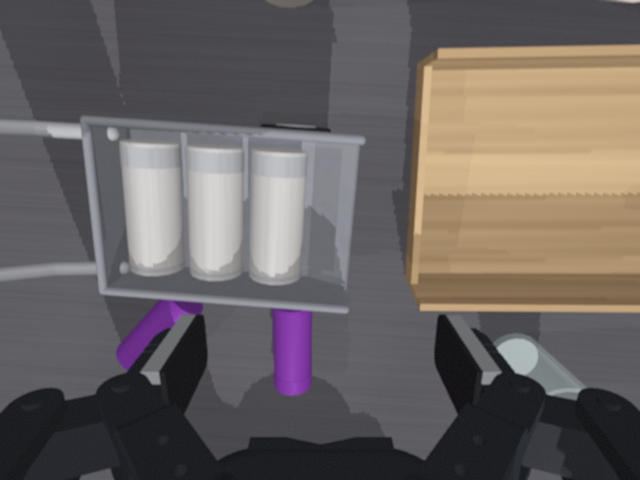

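Call:
servo_tool([
  [[0,0,0],0,0.085],
  [[0,0,0],0,0.085],
])

```text
t: 2.55
position: [0.5017, 0.0359, 0.2501]
tcp_rot: [-90.1, 2.2, -87.1]
contact_force: [-0.5, -0.3, -0.0]
opening: 0.085
```

Call:
servo_tool([
  [[0.011,0.244,0.0],-0.068,0.085],
  [[0.011,0.244,0.0],-0.068,0.085],
  [[0.011,0.244,0.0],-0.068,0.085],
  [[0.011,0.244,0.0],-0.068,0.085],
  [[0.011,0.244,0.0],-0.068,0.085],
  [[0.011,0.244,0.0],-0.068,0.085],
  [[0.011,0.244,0.0],-0.068,0.085],
  [[0.011,0.244,0.0],-0.068,0.085],
  [[0.011,0.244,0.0],-0.068,0.085],
  [[0.011,0.244,0.0],-0.068,0.085],
])

```text
t: 3.55
position: [0.5233, 0.0507, 0.2501]
tcp_rot: [-90.2, 4.4, -86.8]
contact_force: [-0.9, -0.2, -0.7]
opening: 0.0852
```

```bash
cat > w.py <<'E'
from station import arm
from h import *
from scipy.spatial.transform import Rotation as Ro
import sys
s=arm.get_state();print(s["t"],s["position"],s["tcp_rot"],s["joints"])
w=arm.snapshot("wrist");cv2.imwrite(sys.argv[1],w["pixels"][:,:,::-1])
a=orange(w["pixels"],(0,0,640,480));print(a)
R=Ro.from_euler("xyz",s["tcp_rot"],degrees=True).as_matrix();print(R.round(3))
T=w["tool_from_camera"];
def wr(uv,z):
    p=cv2.undistortPoints(np.array([[uv]],float),w["K"],None).ravel()
    v=R@T[:3,:3]@np.array([p[0],p[1],1]);c=s["position"]+R@T[:3,3];return c+v*(z-c[2])/v[2]
print(wr(a[0],.144))
for p in cv2.boxPoints(a[1]):print(wr(p,.144).round(4))
E
python3 w.py pics/w2.png
```

```text
3.55 [0.52331671 0.05065283 0.25008006] [-90.15268031   4.37279058 -86.76470636] [  3.18899522   7.37838036  -1.57765263  81.20063333   4.37264986
 179.94189143]
(array([  5.90081154, 256.16862038]), ((9.0, 239.0), (112.0, 18.0), 90.0), array([   0,  183,   19,  113, 1109], dtype=int32))
[[ 0.056 -0.007  0.998]
 [-0.995  0.076  0.057]
 [-0.076 -0.997 -0.003]]
[0.499756   0.27004535 0.144     ]
[0.5496 0.2643 0.144 ]
[0.5505 0.2522 0.144 ]
[0.4713 0.2667 0.144 ]
[0.4701 0.2801 0.144 ]
```

View pics/w2.png

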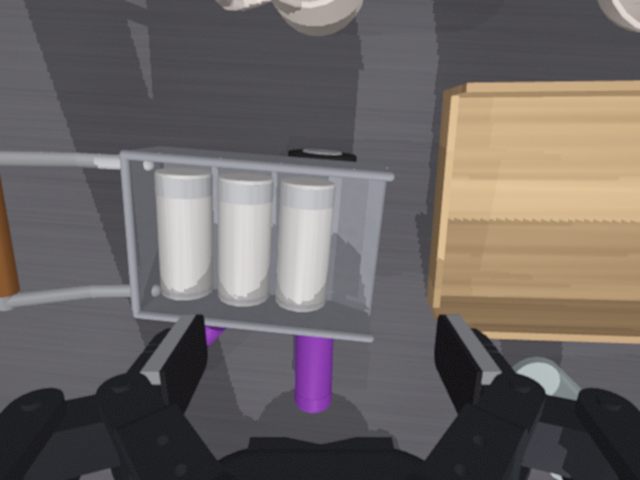

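Call:
servo_tool([
  [[0.0,0.02,0.0],0.14,0.085],
  [[0.0,0.04,0.0],0.28,0.085],
  [[0.0,0.06,0.0],0.42,0.085],
  [[0.0,0.08,0.0],0.56,0.085],
  [[0.0,0.1,0.0],0.7,0.085],
  [[0.0,0.12,0.0],0.84,0.085],
  [[0.0,0.14,0.0],0.98,0.085],
  [[0.0,0.16,0.0],1.12,0.085],
  [[0.0,0.18,0.0],1.26,0.085],
  [[0.0,0.2,0.0],1.4,0.085],
  [[0.0,0.22,0.0],1.54,0.085],
  [[-0.01,0.23,0.0],1.68,0.085],
  [[-0.01,0.23,0.0],1.82,0.085],
  [[-0.01,0.23,0.0],1.96,0.085],
  [[-0.01,0.23,0.0],2.1,0.085],
  [[-0.01,0.23,0.0],2.24,0.085],
  [[-0.01,0.23,0.0],2.38,0.085],
  [[-0.01,0.23,0.0],2.52,0.085],
])

```text
t: 5.4
position: [0.5133, 0.2807, 0.25]
tcp_rot: [-90.1, 4.4, 58.0]
contact_force: [0.3, -0.4, 1.2]
opening: 0.0848
```

```bash
python3 w.py pics/w3.png
```

```text
5.4 [0.51331057 0.28069974 0.24999966] [-90.14345991   4.38551899  57.95087735] [29.72942994 17.06056531 10.42642339 87.16400704 -2.19874194 61.84597273]
(array([332.39160628, 246.55495169]), ((333.07647705078125, 247.4058837890625), (136.21298217773438, 25.463237762451172), 57.52880859375), array([ 287,  185,   91,  124, 3312], dtype=int32))
[[ 0.529 -0.038 -0.848]
 [ 0.845 -0.066  0.53 ]
 [-0.076 -0.997 -0.002]]
[0.51239451 0.28017566 0.144     ]
[0.4709 0.2723 0.144 ]
[0.4708 0.288  0.144 ]
[0.5579 0.2887 0.144 ]
[0.5595 0.2718 0.144 ]
```

View pics/w3.png

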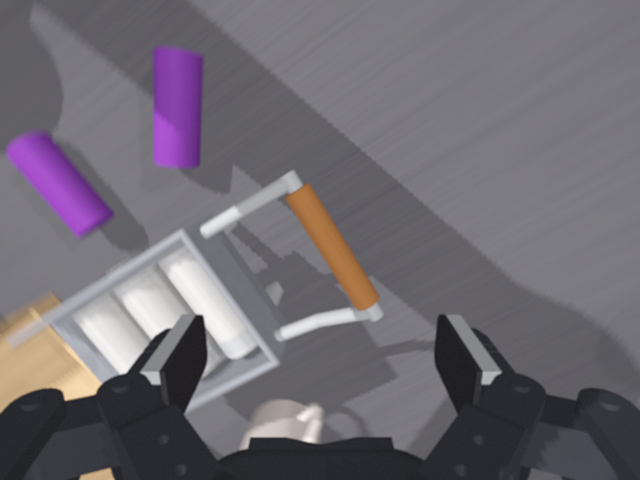

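Call:
servo_tool([
  [[-0.001,-0.001,0.0],0.14,0.085],
  [[-0.001,-0.001,-0.01],0.28,0.085],
  [[-0.001,-0.001,-0.02],0.42,0.085],
  [[-0.001,-0.001,-0.035],0.54,0.085],
  [[-0.001,-0.001,-0.055],0.54,0.085],
  [[-0.001,-0.001,-0.075],0.54,0.085],
  [[-0.001,-0.001,-0.095],0.54,0.085],
  [[-0.001,-0.001,-0.112],0.54,0.085],
  [[-0.001,-0.001,-0.112],0.54,0.085],
])

```text
t: 6.35
position: [0.511, 0.2789, 0.1356]
tcp_rot: [-89.9, 4.5, 88.5]
contact_force: [-0.9, -0.4, -0.2]
opening: 0.0851
```

```bash
python3 w.py pics/w4.png
```

```text
6.35 [0.51101883 0.27892284 0.13560712] [-89.93757718   4.49925964  88.45158791] [30.45377209 16.45967337 -4.72794405 71.25330777 -3.78123837 32.0852223 ]
(array([322.49619531, 336.32445572]), ((321.4999694824219, 338.0), (209.99996948242188, 50.99999237060547), 90.0), array([ 296,  233,   52,  211, 9462], dtype=int32))
[[ 0.027 -0.003 -1.   ]
 [ 0.997 -0.078  0.027]
 [-0.078 -0.997  0.001]]
[0.50641028 0.2799262  0.144     ]
[0.4693 0.2723 0.144 ]
[0.4694 0.2886 0.144 ]
[0.5516 0.2881 0.144 ]
[0.5526 0.2686 0.144 ]
```

View pics/w4.png

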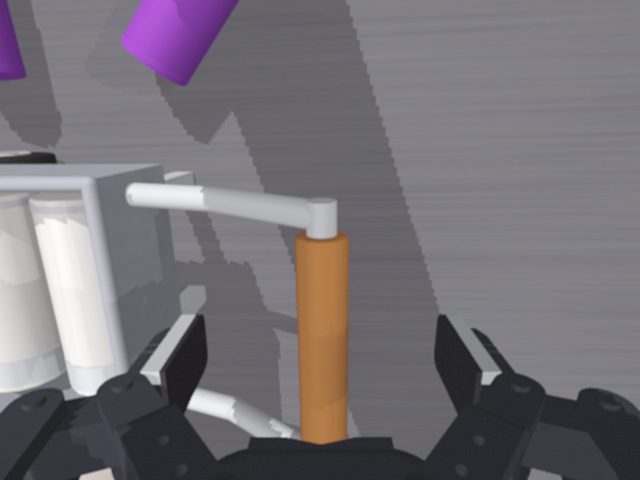

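Call:
servo_tool([
  [[0,0,0],0,0.03],
  [[0,0,0],0,0.02],
  [[0,0,0],0,0.01],
  [[0,0,0],0,0.01],
  [[0,0,0],0,0.01],
  [[0,0,0],0,0.01],
  [[0,0,0],0,0.01],
  [[0,0,0],0,0.01],
  [[0,0,0],0,0.01],
  [[0,0,0],0,0.01],
], grip_force=40)

```text
t: 7.4
position: [0.5125, 0.2799, 0.1385]
tcp_rot: [-90.2, 4.3, 88.6]
contact_force: [-0.5, 0.3, 4.8]
opening: 0.0163
```

Call:
servo_tool([
  [[0.0,-0.002,0],0.005,0.01],
  [[0.0,-0.005,0],0.01,0.01],
  [[0.0,-0.008,0],0.015,0.01],
  [[0.0005,-0.011,0],0.02,0.01],
  [[0.001,-0.014,0],0.025,0.01],
  [[0.001,-0.017,0],0.03,0.01],
  [[0.001,-0.02,0],0.035,0.01],
  [[0.0015,-0.023,0],0.04,0.01],
  [[0.0015,-0.026,0],0.045,0.01],
  [[0.002,-0.029,0],0.05,0.01],
  [[0.002,-0.032,0],0.055,0.01],
  [[0.002,-0.035,0],0.06,0.01],
  [[0.0025,-0.038,0],0.065,0.01],
  [[0.0025,-0.041,0],0.07,0.01],
  [[0.003,-0.044,0],0.075,0.01],
  [[0.003,-0.047,0],0.08,0.01],
  [[0.003,-0.05,0],0.085,0.01],
  [[0.0035,-0.053,0],0.085,0.01],
  [[0.0035,-0.055,0],0.085,0.01],
  [[0.0035,-0.055,0],0.085,0.01],
])

```text
t: 9.4
position: [0.5155, 0.2253, 0.1386]
tcp_rot: [-90.1, 4.2, 93.4]
contact_force: [-2.8, 4.1, 6.8]
opening: 0.0168
```

Run:
```python
from station import arm
from h import *
t=arm.snapshot("top");s=arm.snapshot("side")
cv2.imwrite("pics/z3.png",cv2.resize(t["pixels"][170:330,140:360],None,fx=3.6,fy=3.6,interpolation=2)[:,:,::-1])
cv2.imwrite("pics/s3.png",s["pixels"][:,:,::-1])
```

```text
(no output)
```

View pics/z3.png

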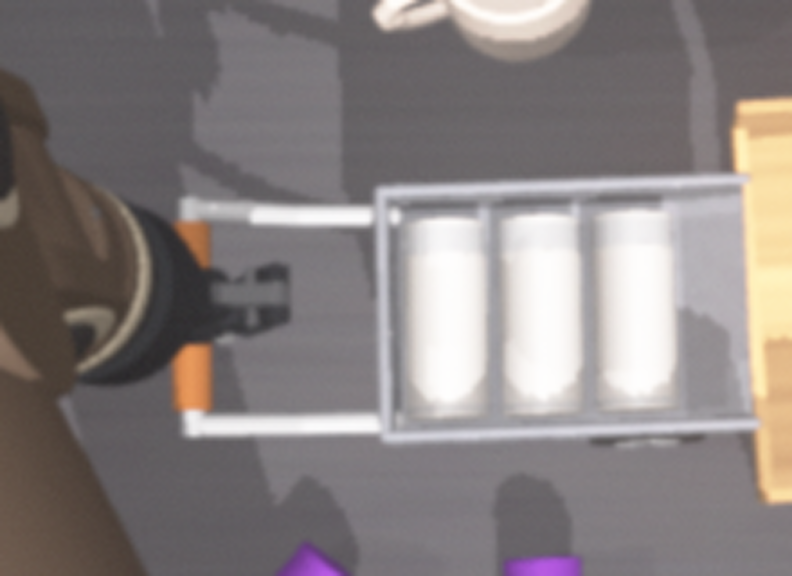

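View pics/s3.png

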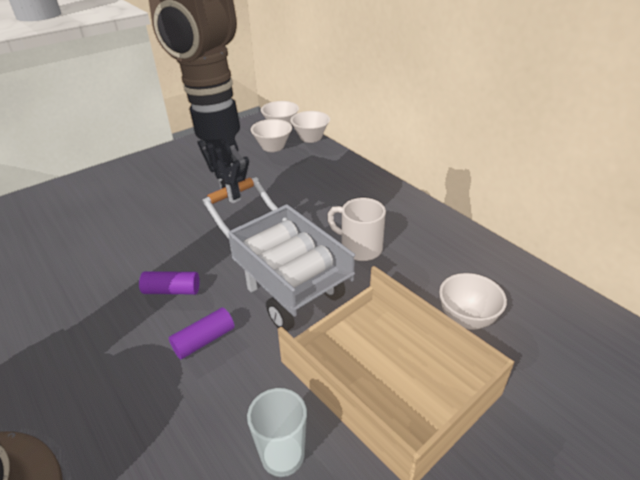

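Run:
```python
from station import arm
from h import *
t=arm.snapshot("top")
g=lambda x,y:(140+x/3.6-.4,170+y/3.6-.4)
P=[ray(t,g(*p),.125)[:2] for p in[(378,188),(747,177),(757,426),(383,438)]]
for p in P:print(p.round(4))
a=lambda v:np.degrees(np.arctan2(v[1],v[0]))
print(a(P[1]-P[0]),a(P[2]-P[3]),"axes",a(P[0]-P[3])-90,a(P[1]-P[2])-90)
```

```text
[0.578  0.1422]
[ 0.5823 -0.0331]
[ 0.4641 -0.0363]
[0.4596 0.1388]
-88.58490676064369 -88.5308145403723 axes -88.35683538571956 -88.44117404327253
```

Call:
servo_tool([
  [[0.0,-0.002,0],0.005,0.01],
  [[0.0,-0.004,0],0.01,0.01],
  [[0.0,-0.006,0],0.016,0.01],
  [[0.0005,-0.008,0],0.022,0.01],
  [[0.0005,-0.01,0],0.028,0.01],
  [[0.001,-0.012,0],0.034,0.01],
  [[0.001,-0.014,0],0.04,0.01],
  [[0.001,-0.016,0],0.045,0.01],
  [[0.001,-0.016,0],0.045,0.01],
], grip_force=80)

```text
t: 10.45
position: [0.5164, 0.2093, 0.1387]
tcp_rot: [-90.2, 4.2, 96.0]
contact_force: [-3.5, 3.5, 7.7]
opening: 0.0154
```

Run:
```python
from station import arm
from h import *
t=arm.snapshot("top")
cv2.imwrite("pics/z4.png",cv2.resize(t["pixels"][170:330,150:370],None,fx=3.6,fy=3.6,interpolation=2)[:,:,::-1])
```

```text
(no output)
```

View pics/z4.png

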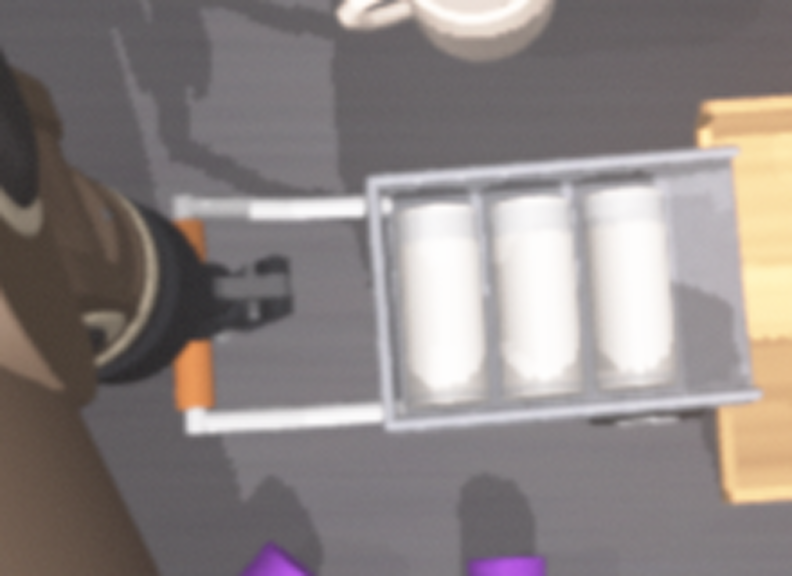

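Run:
```python
from station import arm
from h import *
t=arm.snapshot("top")
g=lambda x,y:(150+x/3.6-.4,170+y/3.6-.4)
P=[ray(t,g(*p),.125)[:2] for p in[(368,179),(738,151),(759,397),(388,429)]]
for p in P:print(p.round(4))
a=lambda v:np.degrees(np.arctan2(v[1],v[0]))
print(a(P[1]-P[0]),a(P[2]-P[3]),"axes",a(P[0]-P[3])-90,a(P[1]-P[2])-90)
h=np.radians((a(P[1]-P[0])+a(P[2]-P[3]))/2)
d=np.array([.0619,-.9981]);n=np.array([.9981,.0619]);o=np.array([.5285,-.0375])
ax=(P[0]+P[3])/2+.124*np.array([np.cos(h),np.sin(h)]);print("axle crate",(ax-o)@d,(ax-o)@n,"yaw err",np.degrees(h)+86.45)
```

```text
[0.5822 0.1299]
[ 0.5948 -0.0462]
[ 0.4776 -0.0544]
[0.4637 0.1197]
-85.92459147972725 -85.43707023630508 axes -85.06415692320684 -85.98598137894405
axle crate -0.03835987232918288 0.0061731465299316906 yaw err 0.7691691419838378
```

Call:
servo_tool([
  [[0.0,-0.001,0],-0.004,0.01],
  [[0.0,-0.002,0],-0.008,0.01],
  [[0.0,-0.003,0],-0.01,0.01],
  [[0.0,-0.004,0],-0.01,0.01],
  [[0.0,-0.005,0],-0.01,0.01],
  [[0.0005,-0.006,0],-0.01,0.01],
  [[0.0005,-0.007,0],-0.01,0.01],
])

```text
t: 11.25
position: [0.5172, 0.203, 0.1387]
tcp_rot: [-90.2, 4.2, 95.4]
contact_force: [-2.3, 5.5, 6.5]
opening: 0.0155
```

Call:
servo_tool([
  [[0.0,-0.001,0],0,0.01],
  [[0.0,-0.002,0],0,0.01],
])

```text
t: 11.45
position: [0.5173, 0.2014, 0.1388]
tcp_rot: [-90.2, 4.1, 95.4]
contact_force: [-1.5, 9.8, 6.3]
opening: 0.0155
```

Call:
servo_tool([
  [[0.0,-0.0005,0],0,0.01],
  [[0.0,-0.001,0],0,0.01],
  [[0.0,-0.001,0],0,0.01],
])

```text
t: 11.75
position: [0.5175, 0.2013, 0.1388]
tcp_rot: [-90.2, 4.0, 95.5]
contact_force: [-1.9, 10.6, 5.8]
opening: 0.0157
```

Run:
```python
from station import arm
from h import *
t=arm.snapshot("top");s=arm.snapshot("side")
cv2.imwrite("pics/z5.png",cv2.resize(t["pixels"][170:330,150:370],None,fx=3.6,fy=3.6,interpolation=2)[:,:,::-1])
cv2.imwrite("pics/s5.png",cv2.resize(s["pixels"][180:360,200:420],None,fx=3.2,fy=3.2,interpolation=2)[:,:,::-1])
```

```text
(no output)
```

View pics/z5.png

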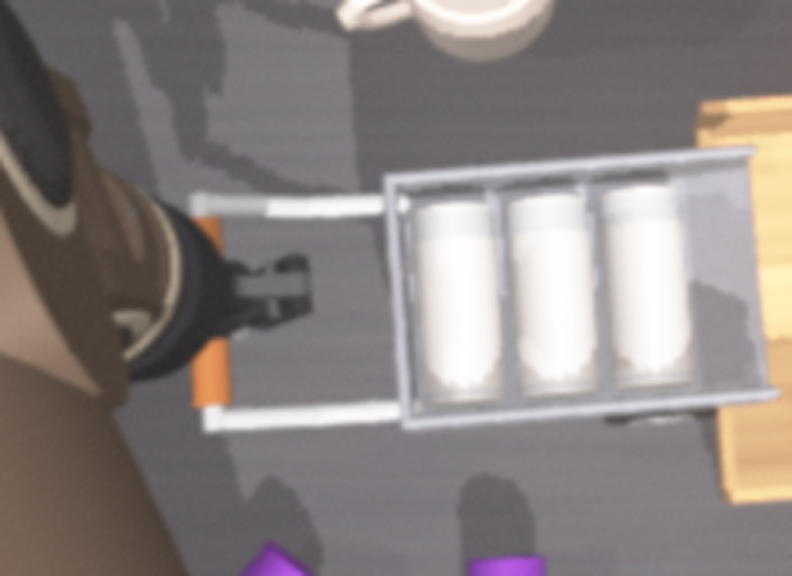

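View pics/s5.png

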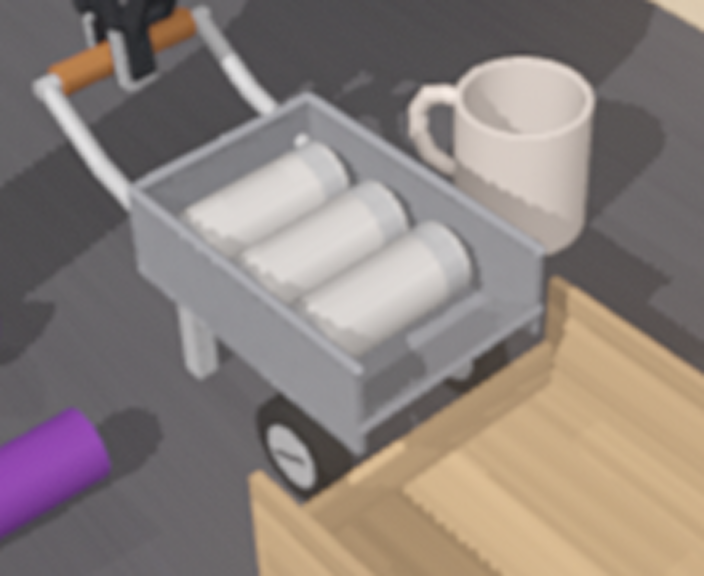

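Run:
```python
from station import arm
from h import *
t=arm.snapshot("top")
g=lambda x,y:(150+x/3.6-.4,170+y/3.6-.4)
P=[ray(t,g(*p),.125)[:2] for p in[(386,178),(754,151),(777,397),(405,428)]]
a=lambda v:np.degrees(np.arctan2(v[1],v[0]))
A=[a(P[1]-P[0]),a(P[2]-P[3]),a(P[0]-P[3])-90,a(P[1]-P[2])-90];print(A)
h=np.radians(np.mean(A))
d=np.array([.0619,-.9981]);n=np.array([.9981,.0619]);o=np.array([.5285,-.0375])
f=np.array([np.cos(h),np.sin(h)]);l=np.array([-f[1],f[0]])
for ax in((P[0]+P[3])/2+.124*f,(P[1]+P[2])/2-.051*f):
  print("axle",(ax-o)@d,(ax-o)@n,"L/R",(ax+.054*l-o)@d,(ax-.054*l-o)@d,np.degrees(h)+86.45)
s=arm.get_state();print(s["t"],s["contact_force"],s["moment"])
```

```text
[np.float64(-86.05809127963784), np.float64(-85.60345328942932), np.float64(-85.34787214895069), np.float64(-85.5818132794879)]
axle -0.030101717391922616 0.006158794627067698 L/R -0.030858871406854657 -0.029344563376990578 0.802192500623562
axle -0.029753079695112938 0.005602718343250509 L/R -0.03051023371004498 -0.028995925680180896 0.802192500623562
11.9 [-1.66096368 11.41550499  6.46327593] [ 2.03505472  0.2927763  -0.43381011]
```

Run:
```python
import numpy as np
r=np.hypot(.21,.11);a=np.arctan2(.11,.21)
for i in range(0,23):
    t=i*.05;F=.21-r*np.cos(a+t);U=r*np.sin(a+t)-.11
    print("%.2f F%.4f  x%.4f y%.4f z%.4f"%(t,F,.068*F,-.998*F,U))
```

```text
0.00 F0.0000  x0.0000 y-0.0000 z0.0000
0.05 F0.0058  x0.0004 y-0.0057 z0.0104
0.10 F0.0120  x0.0008 y-0.0120 z0.0204
0.15 F0.0188  x0.0013 y-0.0188 z0.0301
0.20 F0.0260  x0.0018 y-0.0260 z0.0395
0.25 F0.0337  x0.0023 y-0.0337 z0.0485
0.30 F0.0419  x0.0028 y-0.0418 z0.0571
0.35 F0.0505  x0.0034 y-0.0503 z0.0653
0.40 F0.0594  x0.0040 y-0.0593 z0.0731
0.45 F0.0688  x0.0047 y-0.0686 z0.0804
0.50 F0.0784  x0.0053 y-0.0783 z0.0872
0.55 F0.0885  x0.0060 y-0.0883 z0.0935
0.60 F0.0988  x0.0067 y-0.0986 z0.0994
0.65 F0.1094  x0.0074 y-0.1092 z0.1047
0.70 F0.1202  x0.0082 y-0.1200 z0.1094
0.75 F0.1313  x0.0089 y-0.1311 z0.1136
0.80 F0.1426  x0.0097 y-0.1423 z0.1173
0.85 F0.1540  x0.0105 y-0.1537 z0.1204
0.90 F0.1656  x0.0113 y-0.1653 z0.1229
0.95 F0.1773  x0.0121 y-0.1770 z0.1248
1.00 F0.1891  x0.0129 y-0.1887 z0.1261
1.05 F0.2009  x0.0137 y-0.2005 z0.1269
1.10 F0.2128  x0.0145 y-0.2124 z0.1270
```

First stage, up to 0.25 rad, checking the force.

Call:
servo_tool([
  [[0.0002,-0.0028,0.0052],0,0.01],
  [[0.0004,-0.0057,0.0104],0,0.01],
  [[0.0006,-0.0088,0.0154],0,0.01],
  [[0.0008,-0.012,0.0204],0,0.01],
  [[0.001,-0.0154,0.0253],0,0.01],
  [[0.0013,-0.0188,0.0301],0,0.01],
  [[0.0015,-0.0224,0.0348],0,0.01],
  [[0.0018,-0.026,0.0395],0,0.01],
  [[0.002,-0.0298,0.044],0,0.01],
  [[0.0023,-0.0337,0.0485],0,0.01],
])

```text
t: 12.9
position: [0.5201, 0.1672, 0.1877]
tcp_rot: [-90.3, 4.1, 95.4]
contact_force: [0.5, 9.2, 6.8]
opening: 0.0155
```

Call:
servo_tool([
  [[0.0003,-0.004,0.0043],0,0.01],
  [[0.0005,-0.0081,0.0086],0,0.01],
  [[0.0008,-0.0123,0.0127],0,0.01],
  [[0.0011,-0.0166,0.0168],0,0.01],
  [[0.0014,-0.0211,0.0207],0,0.01],
  [[0.0017,-0.0256,0.0246],0,0.01],
  [[0.002,-0.0302,0.0283],0,0.01],
  [[0.0024,-0.0349,0.0319],0,0.01],
  [[0.0027,-0.0397,0.0353],0,0.01],
  [[0.003,-0.0446,0.0387],0,0.01],
])

```text
t: 13.9
position: [0.5233, 0.1219, 0.2268]
tcp_rot: [-90.3, 4.2, 95.4]
contact_force: [0.4, 6.6, 7.8]
opening: 0.0154
```

Run:
```python
from station import arm
from h import *
s=arm.snapshot("side")
cv2.imwrite("pics/s6.png",s["pixels"][:,:,::-1])
```

```text
(no output)
```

View pics/s6.png

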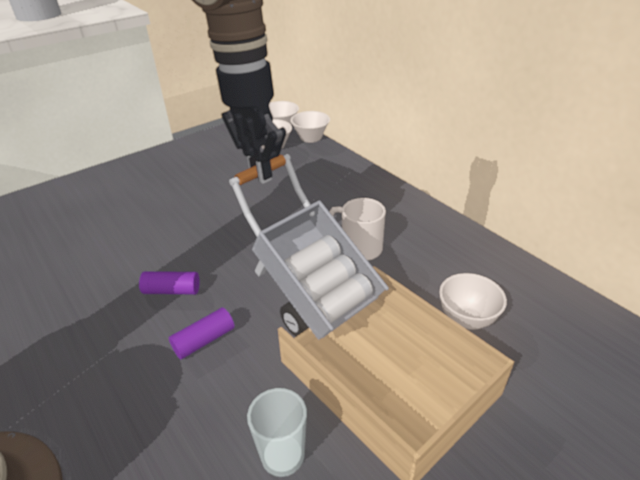

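Call:
servo_tool([
  [[0.0003,-0.005,0.0032],0,0.01],
  [[0.0007,-0.01,0.0063],0,0.01],
  [[0.001,-0.0151,0.0093],0,0.01],
  [[0.0014,-0.0203,0.0122],0,0.01],
  [[0.0017,-0.0256,0.0149],0,0.01],
  [[0.0021,-0.0309,0.0175],0,0.01],
  [[0.0025,-0.0363,0.0199],0,0.01],
  [[0.0029,-0.0417,0.0222],0,0.01],
  [[0.0033,-0.0472,0.0244],0,0.01],
  [[0.0036,-0.0528,0.0264],0,0.01],
  [[0.004,-0.0584,0.0283],0,0.01],
  [[0.0044,-0.064,0.0301],0,0.01],
])

```text
t: 15.15
position: [0.5277, 0.0566, 0.2568]
tcp_rot: [-90.3, 4.3, 95.4]
contact_force: [1.0, 1.8, 8.6]
opening: 0.0154
```

Run:
```python
from station import arm
from h import *
s=arm.snapshot("side")
cv2.imwrite("pics/s7.png",s["pixels"][:,:,::-1])
```

```text
(no output)
```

View pics/s7.png

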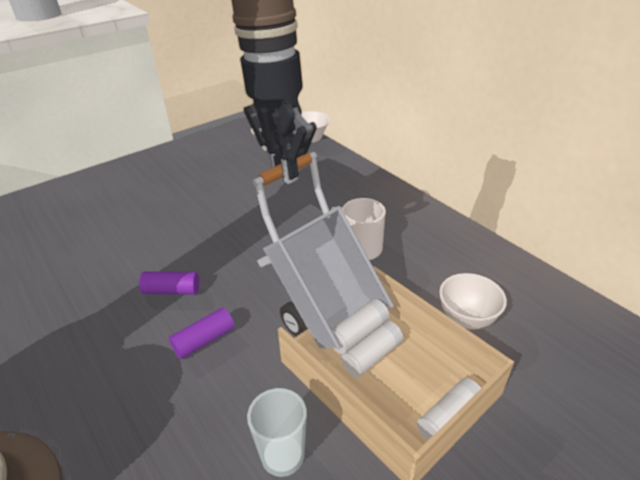

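Call:
servo_tool([
  [[0.0004,-0.0057,0.0016],0,0.01],
  [[0.0008,-0.0114,0.0031],0,0.01],
  [[0.0012,-0.0172,0.0044],0,0.01],
  [[0.0016,-0.023,0.0056],0,0.01],
  [[0.002,-0.0288,0.0066],0,0.01],
  [[0.0024,-0.0347,0.0075],0,0.01],
  [[0.0028,-0.0405,0.0082],0,0.01],
  [[0.0032,-0.0464,0.0088],0,0.01],
  [[0.0032,-0.0464,0.0088],0,0.01],
  [[0.0032,-0.0464,0.0088],0,0.01],
  [[0.0032,-0.0464,0.0088],0,0.01],
  [[0.0032,-0.0464,0.0088],0,0.01],
])

```text
t: 16.4
position: [0.5311, 0.0097, 0.2651]
tcp_rot: [-90.3, 4.4, 95.4]
contact_force: [1.5, 0.1, 6.4]
opening: 0.016
```

Run:
```python
from station import arm
from h import *
s=arm.snapshot("side");t=arm.snapshot("top")
cv2.imwrite("pics/s8.png",s["pixels"][:,:,::-1])
cv2.imwrite("pics/t8.png",t["pixels"][:,:,::-1])
```

```text
(no output)
```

View pics/s8.png

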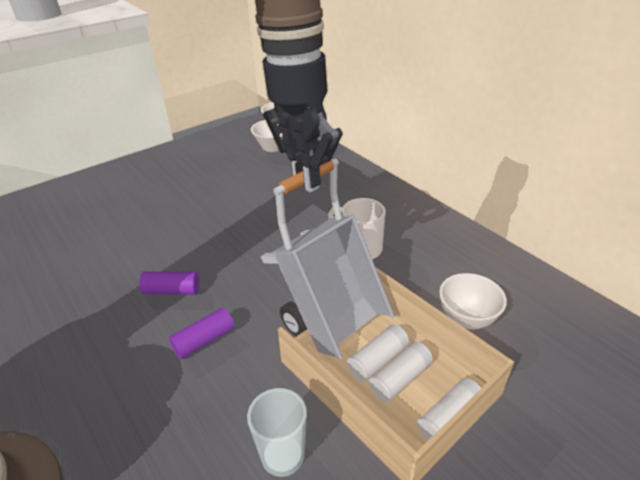

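View pics/t8.png

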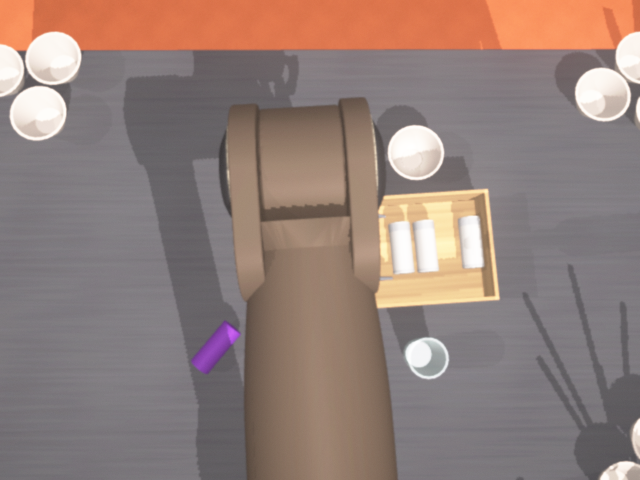

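Call:
servo_tool([
  [[-0.0004,0.0058,-0.0006],0,0.01],
  [[-0.0008,0.0117,-0.0013],0,0.01],
  [[-0.0012,0.0176,-0.0022],0,0.01],
  [[-0.0016,0.0234,-0.0032],0,0.01],
  [[-0.002,0.0292,-0.0044],0,0.01],
  [[-0.0024,0.035,-0.0057],0,0.01],
  [[-0.0028,0.0407,-0.0072],0,0.01],
  [[-0.0032,0.0464,-0.0088],0,0.01],
  [[-0.0036,0.052,-0.0106],0,0.01],
  [[-0.004,0.0576,-0.0125],0,0.01],
  [[-0.0043,0.0632,-0.0145],0,0.01],
  [[-0.0047,0.0687,-0.0167],0,0.01],
  [[-0.0051,0.0741,-0.019],0,0.01],
  [[-0.0055,0.0795,-0.0214],0,0.01],
  [[-0.0058,0.0848,-0.024],0,0.01],
  [[-0.0062,0.0901,-0.0267],0,0.01],
  [[-0.0065,0.0953,-0.0296],0,0.01],
  [[-0.0069,0.1004,-0.0326],0,0.01],
  [[-0.0072,0.1054,-0.0357],0,0.01],
  [[-0.0076,0.1104,-0.0389],0,0.01],
])

```text
t: 18.5
position: [0.523, 0.1222, 0.2266]
tcp_rot: [-90.3, 4.1, 95.4]
contact_force: [-1.1, 7.1, 9.0]
opening: 0.0156
```

Call:
servo_tool([
  [[-0.0003,0.0049,-0.0034],0,0.01],
  [[-0.0006,0.0097,-0.0068],0,0.01],
  [[-0.001,0.0144,-0.0104],0,0.01],
  [[-0.0013,0.019,-0.0141],0,0.01],
  [[-0.0016,0.0235,-0.018],0,0.01],
  [[-0.0019,0.028,-0.0219],0,0.01],
  [[-0.0022,0.0323,-0.026],0,0.01],
  [[-0.0025,0.0365,-0.0301],0,0.01],
  [[-0.0028,0.0406,-0.0344],0,0.01],
  [[-0.003,0.0446,-0.0387],0,0.01],
  [[-0.0033,0.0485,-0.0432],0,0.01],
  [[-0.0035,0.0523,-0.0477],0,0.01],
  [[-0.0038,0.0559,-0.0524],0,0.01],
  [[-0.004,0.0595,-0.0571],0,0.01],
  [[-0.0043,0.0629,-0.0619],0,0.01],
  [[-0.0045,0.0663,-0.0668],0,0.01],
  [[-0.0047,0.0688,-0.0708],0,0.01],
  [[-0.0048,0.0713,-0.0748],0,0.01],
  [[-0.005,0.0737,-0.0789],0,0.01],
  [[-0.0051,0.0755,-0.082],0,0.01],
])

```text
t: 20.5
position: [0.5177, 0.1988, 0.1436]
tcp_rot: [-90.2, 4.0, 95.5]
contact_force: [-0.2, 11.0, 3.8]
opening: 0.0158
```

Call:
servo_tool([
  [[0,0.001,-0.002],0,0.01],
  [[0,0.002,-0.004],0,0.01],
  [[0,0.0025,-0.0052],0,0.01],
  [[0,0.003,-0.0052],0,0.01],
  [[0,0.0045,-0.0052],0,0.01],
])

```text
t: 21.0
position: [0.5177, 0.2016, 0.1386]
tcp_rot: [-90.2, 4.2, 95.4]
contact_force: [-1.1, 2.6, 3.9]
opening: 0.0153
```

Run:
```python
from station import arm
from h import *
s=arm.snapshot("side")
cv2.imwrite("pics/s9.png",s["pixels"][:,:,::-1])
x=arm.get_state();print(x["t"],x["contact_force"],x["moment"])
```

```text
21.05 [-1.23197315  3.51820733  6.83242713] [ 0.80280576  0.22497501 -0.4335971 ]
```

View pics/s9.png

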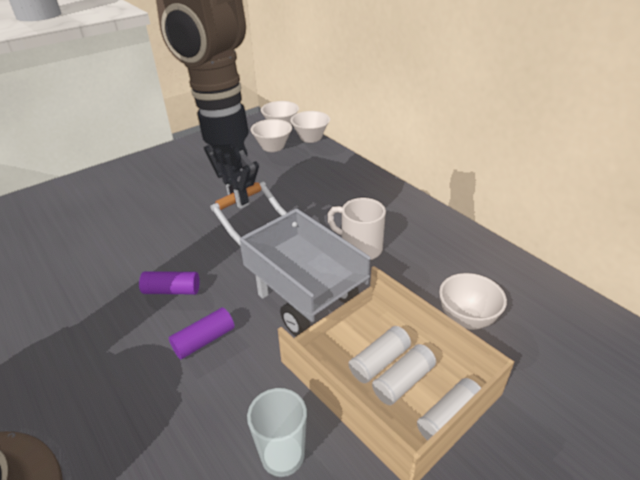

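Barrow is down on its feet. I open slowly, then rise.

Call:
servo_tool([
  [[0,0,0],0,0.02],
  [[0,0,0],0,0.025],
  [[0,0,0],0,0.03],
  [[0,0,0],0,0.04],
  [[0,0,0],0,0.05],
  [[0,0,0],0,0.06],
  [[0,0,0],0,0.06],
  [[0,0,0],0,0.06],
  [[0,0,0.01],0,0.06],
  [[0,0,0.03],0,0.06],
  [[0,0,0.06],0,0.06],
  [[0,0,0.1],0,0.06],
  [[0,0.03,0.13],0,0.06],
  [[0,0.06,0.15],0,0.06],
  [[0,0.1,0.15],0,0.06],
  [[0,0.1,0.15],0,0.06],
  [[0,0.1,0.15],0,0.06],
])

```text
t: 22.75
position: [0.5173, 0.301, 0.2882]
tcp_rot: [-90.1, 4.4, 95.5]
contact_force: [-0.5, -1.8, -0.2]
opening: 0.06
```

Run:
```python
from station import arm
from h import *
s=arm.snapshot("side");t=arm.snapshot("top")
cv2.imwrite("pics/s10.png",s["pixels"][:,:,::-1])
cv2.imwrite("pics/t10.png",t["pixels"][:,:,::-1])
b=orange(s["pixels"],(190,150,300,230));a=orange(t["pixels"],(140,200,230,320))
print(a[0],b[0],"handle",tri(t,a[0],s,b[0]))
x=arm.get_state();print(x["t"],x["contact_force"])
```

```text
[206.94791667 255.95572917] [238.7347561  195.38719512] handle [0.51926843 0.20276986 0.13790988]
22.85 [ 1.15308435 -0.0922755   0.04746499]
```

View pics/s10.png

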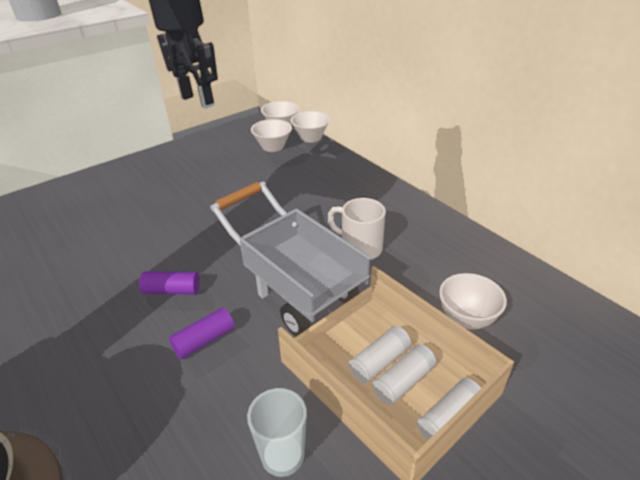

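View pics/t10.png

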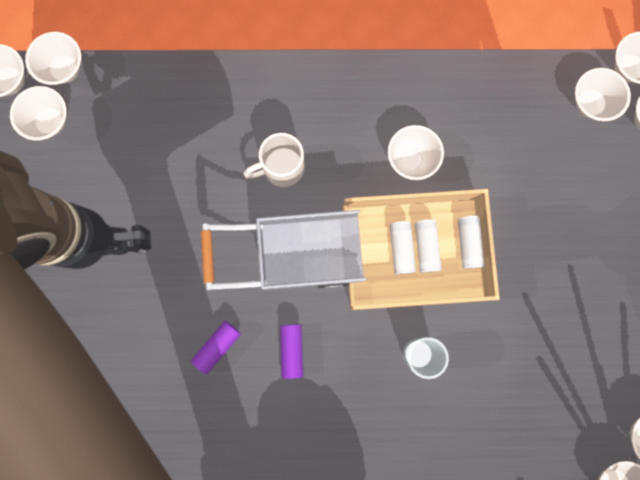

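```bash
python3 -c "
from station import arm
print(arm.sign_off())"
```

```text
the job is handed in; nothing more can be done
None
```

The barrow is back on its feet with the gripper clear, and all three white tins lie in the crate. I handed the job in at about 23 s; sign-off reports no verdict.

**What I did:** I pinched the handle from above and wheeled the barrow about 79 mm forward, turning it about 5° to square it to the wall. The wheels met the wall at about 10 N, and the measured hubs were about 30 mm short of it, as they should be. I then tipped the barrow about 1.0 rad along the axle's arc. All the tins rolled out, and I lowered it on the same arc, released it and backed away.

**Last checks:**
- **Barrow:** the handle is at 0.138 m, against 0.140 m when standing.
- **Tins:** in the top view they lie well inside the walls, at pixels (402,247), (428,245) and (471,242). They had hardly moved since the previous picture.
- **Bowl, tumbler and mug:** they are at the same pixels as at the start.
- **Gripper:** the force reading was about 1 N or less with nothing touched.

**What went differently:**
- **Wrist limit:** the last joint hit its limit on the first approach, so I turned the gripper half a turn. That left a harmless tilt of about 4° in the tool.
- **Yaw slip:** the barrow turned less than the gripper while being squared up, so I added turn from a second picture. It met the wall about 0.8° off, roughly 1.5 mm difference between the wheels.

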